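# Follow the carved owl round on a coasting turntable

### The arm

A 6-joint arm with a two-finger parallel gripper is mounted at the origin on the work surface. World frame = base frame: x ahead of the robot, y to its left, z up, the work surface at z = 0. Lengths are in m, angles in rad, forces in N, time in s.
With the tool pointing down it reaches from about 0.35 to 0.8 m from the base axis. Payload 7.3 kg.
Tool frame: the origin (TCP) lies between the finger pads, 19 mm behind the fingertips; this is the grasp point; z points along the fingers, y is the direction in which the jaws open and shut (so a half turn about z gives the same grasp; the last joint's range is limited). The gripper opens to 85 mm and grips with 20 to 120 N. Pads are 22 mm wide; open, the fingers measure 114 mm over their backs; the gripper's body (76 mm by 85 mm) begins 54 mm behind the grasp point. The pads swing forward as they close: fully open they stand 13 mm farther back than shut.
Start: joints at [0.989, 0.342, 1.524, -0, 1.275, -0.146], TCP at [0.222, 0.476, 0.25] pointing down, gripper open.
Joint ranges: [-2.53, 2.53], [-0.77, 2.02], [0.04, 2.7], [-1, 4.14], [0.28, 2.66], [-3.11, 3.11]. Speed limits (rad/s): [2.57, 2.57, 3.14, 3.14, 3.14, 3.14].

### API

Orientations are given as a unit quaternion [x, y, z, w].
In Python, from workcell import r, command_gripper, optics gives the robot as it stands. The module is installed in compiled form; this text tells all that it offers. Calls block until the motion is done:
- r.reach(position, orientation): joint-space move of the TCP to a pose.
- r.move_straight(position, orientation=None, speed=0.15, max_force=None): straight line of the TCP; orientation=None keeps the orientation; speed is the mean speed in m/s. With max_force (N) it stops when the force on the tool has changed by that much, and returns True; else False.
- r.movej(angles): joint-space move.
- command_gripper(opening, force=None): finger opening in m; force is the grip in N (None keeps the last); returns when the fingers have stopped.
- r.hold(seconds).
- r.solve_ik(position, orientation): joint angles nearest the present ones, or None.
- r.read_state(): the state.
- optics.get_image(name): name is "scene" or "top" or "wrist"; returns (picture, depth): 480x640x3 uint8, red, green, blue; 480x640 float32, m along the optical axis (not along the pixel's ray), 0 where there is no reading.
- optics.camera_model(name): a dict with "K" (3x3 intrinsics, pixels), "k1" (the pictures are not rectified: a ray, as slopes to the right and down, at radius r is drawn at 1 + k1 r^2 times it, then the intrinsics apply), "R" (3x3) and "t" (3): a world point X has camera coordinates R X + t; the wrist camera has in their place "tool_from_camera" (4x4, takes a point from camera to tool coordinates, whose origin is the TCP and whose axes are the flange's). Camera axes: x right, y down, z forward; pixel columns grow to the right and rows downward; lengths in m; the calibration is good to about 2 mm. A picture is of the moment at which its call begins: read the wrist's pose just before it. camera_model takes no time and is no camera call.
A pose or a line that the arm cannot do raises r.PlanningError and nothing moves.
- r.finish_job(): hands the job in, once; it reports no verdict.
The state is a dict: "time_s": time; "joint_positions": joint angles; "dq": joint speeds; "tau": joint torques, N m; "eef_pos": TCP position; "eef_rot": TCP orientation; "contact_force": force on the tool from outside, world axes, zero at the start; "torque": the same for the moment, N m; "grip_width": finger opening in m.
Only numpy, scipy, OpenCV 4.12 (cv2) and the standard library are available. Lean on these libraries where they do the work, as an engineer would, in place of code of your own. Each camera call takes 0.05 s, during which the arm holds its last target. There are 200 camera calls.

### The job

Look the carved owl over while it rides the carving turntable: give the turntable's steel peg a push, either way round, so that the top coasts freely at a moderate pace (about one turn in four seconds, never faster than one in two and a half), then at once bring the gripper over the owl and travel round with it, fingertips just above its head, until the turntable has come to rest by itself. Do not touch or upset the owl, do not touch the turntable while following, and leave the other things on the table alone; finish still above the owl.

Things in the scene. Friction and masses are not known exactly. Their poses are not given: they have to be found in the camera images.
- stand: carving turntable, fixed to the table: dark round foot 170 mm across, short column, and a free-running round top 240 mm across and 20 mm thick. Origin on the turning axis at table height, z up. The round top's upper face is flat, 65 mm above the origin.
- platter (a joint): angle of the round top about the vertical axis (rad), anticlockwise from above positive, turns without end; at 0 the peg is on the stand's +x axis. Nominal: mass 1.8 kg, inertia 0.013 kg m2, friction 0.0014 N m plus 0.00005 N m s/rad. Left alone at 1.5 rad/s it coasts about 15 s (12 to 18), slowing by about 0.1 rad/s each second.
- peg_top (a point): top centre of the upright steel push peg, 14 mm across, standing 50 mm above the round top (its top is 115 mm above the table) 100 mm from the turning axis; it turns with the round top.
- owl: carved wooden owl standing loose on the round top, 70 to 90 mm from the turning axis, roughly on the far side of the axis from the peg: square foot 46 mm wide, rounded body up to 42 mm across, 80 mm tall, nominal 0.12 kg. Origin at the centre of its underside, z up. It rides along with the top by friction and slides or tips if jerked or struck.
- owl_top (a point): top of the owl's head, on its upright axis, 80 mm above its underside (145 mm above the table). While following, the TCP should stay within 25 mm of it horizontally and 25 to 110 mm above it (60 mm above leaves 40 mm below the fingertips).
- gouge_a: carving gouge with a wooden handle lying on the table, about 180 mm long, 26 mm thick; leave it alone.
- gouge_b: a second such gouge; leave it alone.
- tumbler: red drinking bottle 72 mm across, 190 mm tall, standing on the table; origin at its underside; leave it alone.
- board: plywood practice board 200 x 160 x 10 mm lying on the table; leave it alone.
Things that resemble listed ones, but are neither listed nor needed, are in the scene too. What is shaped like the owl but black or blue is not meant.

How it is judged:
On the way, in this order (a step that is already met when the one before it is completed fails the run):
1. the turntable coasts by itself at 1.1 rad/s or more, untouched, the owl riding on it ((velocity of joint platter above 1.1 rad/s or velocity of joint platter below -1.1 rad/s) and contact force between each of the arm, the fingers and stand below 0.2 N and angle between owl's own z axis and vertical below 0.1 rad and z of owl in the frame of stand between 0.06 and 0.072 m and horizontal distance between owl and stand below 0.115 m), for 0.3 s.
2. the gripper travels with the owl, TCP within 25 mm of it horizontally and 25 to 110 mm above its head, for 3.5 s on end while the untouched turntable coasts at 0.75 rad/s or more ((velocity of joint platter above 0.75 rad/s or velocity of joint platter below -0.75 rad/s) and contact force between each of the arm, the fingers and stand below 0.2 N and horizontal distance between the grasp point and owl below 0.025 m and z of the grasp point in the frame of owl_top between 0.025 and 0.11 m and angle between owl's own z axis and vertical below 0.1 rad and z of owl in the frame of stand between 0.06 and 0.072 m and horizontal distance between owl and stand below 0.115 m), for 3.5 s.
3. still untouched, the turntable slows below 0.3 rad/s with the gripper above the owl, TCP within 25 mm, for 0.8 s before it stops ((velocity of joint platter above 0.05 rad/s or velocity of joint platter below -0.05 rad/s) and not (velocity of joint platter above 0.3 rad/s or velocity of joint platter below -0.3 rad/s) and contact force between each of the arm, the fingers and stand below 0.2 N and horizontal distance between the grasp point and owl below 0.025 m and z of the grasp point in the frame of owl_top between 0.025 and 0.11 m), for 0.8 s.
4. the gripper is above the owl as the turntable comes to rest (not (velocity of joint platter above 0.03 rad/s or velocity of joint platter below -0.03 rad/s) and horizontal distance between the grasp point and owl below 0.035 m and z of the grasp point in the frame of owl_top between 0.025 and 0.11 m), for 0.3 s.
At the end, for the whole second after the job is handed in: the turntable at rest (under 0.03 rad/s), the owl upright (within 0.1 rad) on its round top and still, the TCP within 35 mm of the owl horizontally and 25 to 110 mm above its head (all of step 4 and linear speed of owl below 0.02 m/s and angle between owl's own z axis and vertical below 0.1 rad and z of owl in the frame of stand between 0.06 and 0.072 m and horizontal distance between owl and stand below 0.115 m); the robot touches nothing.
It fails at once if the turntable is whirled faster than 2.6 rad/s (velocity of joint platter above 2.6 rad/s or velocity of joint platter below -2.6 rad/s).
It fails at once if the owl is touched by the robot (contact force between any of the arm, the fingers and owl above 0.3 N).
It fails at once if the owl tips or leaves the turntable (angle between owl's own z axis and vertical above 0.3 rad or z of owl in the frame of stand below 0.055 m).
It fails at once if a gouge, the tumbler or the board is disturbed (distance of any of gouge_a, gouge_b, tumbler, board from where it was at the start of the episode above 0.02 m).
It also fails if it takes over 72 s, if anything falls off the work surface, if the arm or the gripper's body presses on something with over 40 N, if the wrist force passes 120 N, or if a joint passes its speed limit or range.

## Working session

There is one attempt and no reset: what is moved stays moved. The work goes in short steps, each a Python script; the robot and the scene stay as the last script left them, time stands still between calls to the robot, and variables do not carry over. Pictures are saved under pics/ and viewed, about 8 in all and at most 12, crops included, and the job is handed in when it is done.

```bash
mkdir -p pics
cat > h.py <<'E'
import numpy as np, cv2
from workcell import r, command_gripper, optics
def save(n,im): cv2.imwrite('pics/'+n,cv2.cvtColor(im,cv2.COLOR_RGB2BGR))
def cloud(name,d,pose=None):
    c=optics.camera_model(name);K=np.array(c['K']);k1=c['k1']
    v,u=np.mgrid[0:480,0:640]
    D=np.array([k1,0,0,0,0],float)
    p=cv2.undistortPoints(np.stack([u,v],-1).reshape(-1,1,2).astype(np.float64),K,D).reshape(480,640,2)
    X=np.concatenate([p*d[...,None],d[...,None]],-1)
    return (X-np.array(c['t']))@np.array(c['R'])
E
python3 - <<'E'
from h import *
print(r.read_state()['time_s'])
for n in ['scene','top']:
    im,d=optics.get_image(n); save(n+'0.png',im); np.savez(n+'0.npz',im=im,d=d)
    c=optics.camera_model(n); print(n,c)
print(r.read_state()['time_s'])
E
```

```text
0.0
scene {'K': array([[443.13505071,   0.        , 325.98379909],
       [  0.        , 443.13505071, 241.76519796],
       [  0.        ,   0.        ,   1.        ]]), 'k1': 0.025831866214648357, 'R': array([[-0.81077042,  0.58533715,  0.00563371],
       [ 0.45908476,  0.64180611, -0.61426876],
       [-0.36317008, -0.49544459, -0.78907677]]), 't': array([ 0.51763789, -0.22345506,  1.29227839])}
top {'K': array([[433.85157461,   0.        , 319.32491244],
       [  0.        , 433.85157461, 239.96969505],
       [  0.        ,   0.        ,   1.        ]]), 'k1': -0.08057597703453218, 'R': array([[ 0.00250766, -0.99999592, -0.00137062],
       [-0.98441462, -0.00222756, -0.17584909],
       [ 0.17584532,  0.00179023, -0.98441618]]), 't': array([-0.02295072,  0.62798132,  1.2121908 ])}
0.1
```

View pics/top0.png

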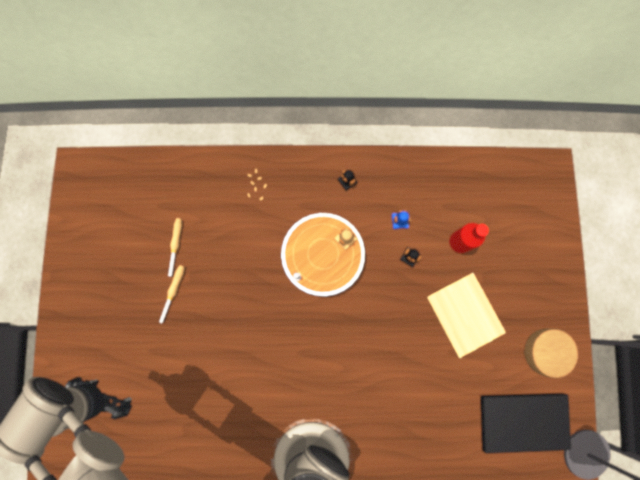

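View pics/scene0.png

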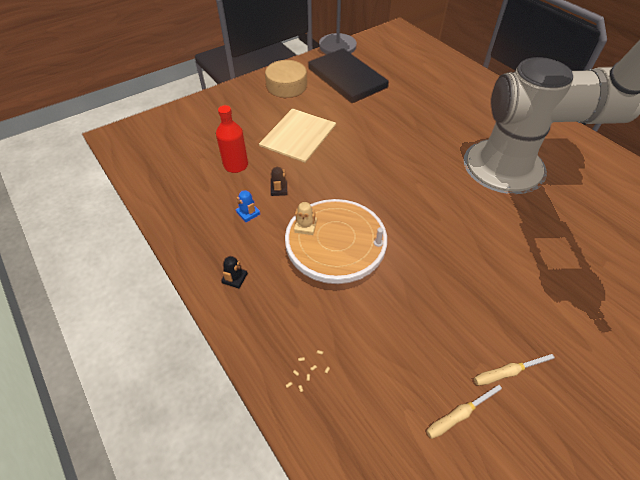

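The top view shows the turntable at (323,254), with the natural-wood owl on it at (345,237) and the steel peg at (297,277). Things that could be taken for the owl are the black figures at (348,180) and (411,257) and the blue one at (400,219), all standing on the table. I choose the wooden one on the round top.

Run:
```python
from h import *
for n,box in [('top',(205,305,275,375)),('scene',(190,290,275,395))]:
    z=np.load(n+'0.npz');P=cloud(n,z['d'].astype(float));im=z['im']
    a,b,c,e=box; Q=P[a:b,c:e].reshape(-1,3);C=im[a:b,c:e].reshape(-1,3).astype(int)
    m=abs(Q[:,2]-.065)<.006
    (cx,cy),rad=cv2.minEnclosingCircle(Q[m][:,:2].astype(np.float32)); print(n,'platter',cx,cy,rad,np.median(Q[m],0))
    cc=np.array([cx,cy]); near=np.hypot(*(Q[:,:2]-cc).T)<.13
    h=near&(Q[:,2]>.085)
    for i,lab in enumerate(['owl','peg']):
        pass
    H=Q[h]; ang=np.degrees(np.arctan2(H[:,1]-cy,H[:,0]-cx))
    top=H[H[:,2]>.125]; print('owl',len(top),top.mean(0) if len(top) else 0,top[:,2].max() if len(top) else 0)
    o=top.mean(0); pg=H[(H[:,:2]-cc)@(o[:2]-cc)<0]; print('peg',len(pg),pg.mean(0) if len(pg) else 0, pg[:,2].max() if len(pg) else 0)
    if len(pg): t=pg[pg[:,2]>pg[:,2].max()-.006]; print('pegtop',t.mean(0),len(t))
    s=im[a-10:b+10,c-10:e+10]; save(n+'c.png',cv2.resize(s,None,fx=4,fy=4,interpolation=cv2.INTER_CUBIC))
print(r.read_state()['eef_rot'],optics.camera_model('wrist'))
```

```text
top platter 0.5886709690093994 -0.031749993562698364 0.12011504173278809 [ 0.58221881 -0.02650467  0.06512322]
owl 125 [ 0.63022385 -0.09494209  0.13627709] 0.14927702985337973
peg 24 [0.51994216 0.04106584 0.11109725] 0.11914851999187691
pegtop [0.52115044 0.04185086 0.11576988] 15
scene platter 0.5874695181846619 -0.031794577836990356 0.12145163118839264 [ 0.58929348 -0.01748723  0.06590713]
owl 172 [ 0.63506374 -0.09154744  0.13612589] 0.14449645927804786
peg 72 [0.52176857 0.04477185 0.1050558 ] 0.11859879385010506
pegtop [0.52013949 0.04311691 0.11497215] 24
[ 2.16162628e-01  9.76357130e-01 -6.41909748e-04 -2.48182237e-04] {'K': array([[387.07249206,   0.        , 319.21004214],
       [  0.        , 387.07249206, 238.55662962],
       [  0.        ,   0.        ,   1.        ]]), 'k1': -0.013335782964061375, 'tool_from_camera': array([[-8.69390724e-04, -9.58930448e-01, -2.83639982e-01,
         7.24152320e-02],
       [ 9.99999022e-01, -5.22974177e-04, -1.29704568e-03,
         9.29122852e-04],
       [ 1.09544021e-03, -2.83640832e-01,  9.58929965e-01,
        -1.24599168e-01],
       [ 0.00000000e+00,  0.00000000e+00,  0.00000000e+00,
         1.00000000e+00]])}
```

View pics/topc.png

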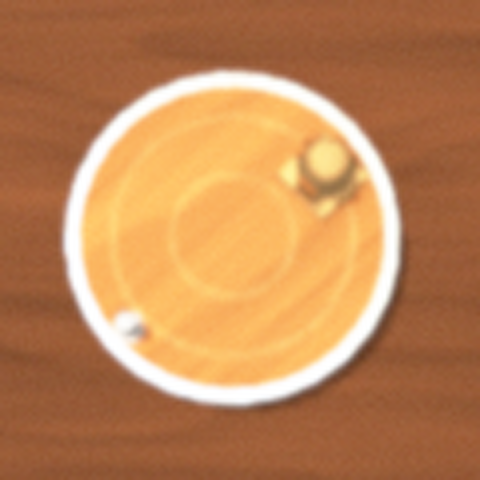

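```bash
cat >> h.py <<'E'
C=np.array([.588,-.0318]); Q=np.array([np.sin(np.radians(17)),np.cos(np.radians(17)),0,0]); ZF=.21
from scipy.spatial.transform import Rotation as Rot
CM=optics.camera_model('wrist'); TFC=np.array(CM['tool_from_camera'])
_v,_u=np.mgrid[0:480:2,0:640:2]
_p=cv2.undistortPoints(np.stack([_u,_v],-1).reshape(-1,1,2).astype(np.float64),np.array(CM['K']),np.array([CM['k1'],0,0,0,0])).reshape(_u.shape+(2,))
def wrist():
    s=r.read_state(); im,d=optics.get_image('wrist'); d=d[::2,::2].astype(float)
    X=np.concatenate([_p*d[...,None],d[...,None]],-1).reshape(-1,3)
    X=X@TFC[:3,:3].T+TFC[:3,3]
    W=X@Rot.from_quat(s['eef_rot']).as_matrix().T+np.array(s['eef_pos'])
    m=(d.ravel()>0)&(W[:,2]>.127)&(W[:,2]<.155)&(np.hypot(*(W[:,:2]-C).T)<.125)
    o=None
    if m.sum()>15:
        w=W[m]; o=(w[:,:2].max(0)+w[:,:2].min(0))/2
        o=np.median(w[:,:2],0)*.5+o*.5
    return s,im,o,W[m]
E
python3 - <<'E'
from h import *
command_gripper(0.0); T=lambda:r.read_state()['time_s']
print(T()); r.reach([*C,.25],Q); print('hoverC',T(),r.read_state()['joint_positions'],r.read_state()['grip_width'])
s,im,o,w=wrist(); print(o,len(w),w[:,2].max()); save('w1.png',im)
def tm(p,sp):
    t=T();a=np.array(r.read_state()['eef_pos']);r.move_straight(p,Q,speed=sp);b=r.read_state();print('dist',np.linalg.norm(np.array(b['eef_pos'])-a),'t',b['time_s']-t,'want',np.linalg.norm(np.array(p)-a)/sp,'err',np.array(b['eef_pos'])-p,'dq',np.abs(b['dq']).max())
if o is None: o=np.array([.632,-.0935])
tm([*o,ZF],.2)
s,im2,o2,w=wrist(); print(o2,len(w),w[:,2].max(),np.ptp(w,axis=0)); save('w2.png',im2)
save('w12.png',np.hstack([im,im2])[::2,::2])
for k in range(3): tm([o[0]-.03*(k+1),o[1]+.0*k,ZF],.12)
tm([*C,ZF],.12)
print(wrist()[2], T())
E
```

```text
0.8667
hoverC 3.1 [-1.82536789e-01  4.59934124e-01  1.34030402e+00  2.72192021e-04
  1.34132897e+00 -1.16130422e+00] -0.00010696721727660047
[ 0.62095046 -0.09586012] 198 0.14331769734743052
dist 0.08298337718792276 t 0.5583 want 0.41650157841758223 err [-0.00015209  0.00039505 -0.00010737] dq 0.027214339661780364
[ 0.6288391  -0.09198884] 666 0.14609185040250622 [0.03790441 0.0364745  0.01904392]
dist 0.02958231191952908 t 0.39999999999999947 want 0.24972147232125635 err [0.00037716 0.00065221 0.00126588] dq 0.023704751357569127
dist 0.02956429454171688 t 0.40000000000000036 want 0.2534209955578924 err [8.30436062e-04 2.61766629e-05 4.61713990e-04] dq 0.015266162558120536
dist 0.02995566778342888 t 0.40000000000000036 want 0.2569492022895933 err [ 0.00087559 -0.00014678  0.0003219 ] dq 0.015319964738765306
dist 0.08497086136827514 t 0.8666999999999998 want 0.710933585408434 err [-0.00024094 -0.00024357 -0.00016576] dq 0.010547120066923411
[ 0.61477344 -0.09296056] 5.875
```

View pics/w12.png

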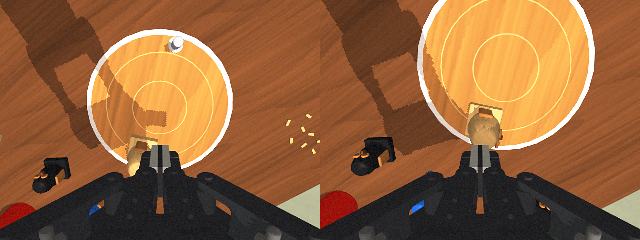

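The close view from above the owl shows its wooden head right under the fingers, at about (485,130) in the joined picture, and the peg at (175,45). I'll do the push first and then measure the coast. The clock stands still between scripts.

Run:
```python
from h import *
import json
a=np.radians(146); er=np.array([np.cos(a),np.sin(a)]); u=np.array([-er[1],er[0]])
A=C+.098*er-.056*u; B=C+.098*er+.075*u
r.move_straight([*A,.2],Q,speed=.25)
print(r.move_straight([*A,.098],Q,speed=.15,max_force=8))
s=r.read_state();print(s['time_s'],s['eef_pos'],s['contact_force'])
r.move_straight([*B,.098],Q,speed=.1)
print(r.read_state()['contact_force'],r.read_state()['time_s'])
r.move_straight([*(B+.03*er),.2],Q,speed=.3)
r.move_straight([*C,.25],Q,speed=.35)
M=[]
for k in range(6):
    s,im,o,w=wrist()
    if o is not None: M.append([s['time_s'],*o.tolist()]); d=o-C; print(s['time_s'],o,np.hypot(*d),np.arctan2(d[1],d[0]),len(w))
    else: print(s['time_s'],None)
    if k==0: save('w3.png',im)
    if len(M)>=4: break
    r.hold(.1)
json.dump(M,open('M.json','w'))
```

```text
False
7.3083 [0.538839   0.06896191 0.09868961] [-0.16707497  0.06722091  0.51329495]
[ 0.11011087 -0.11750666  0.22858241] 8.7667
9.875 [ 0.51324507 -0.05001418] 0.0769418967017631 -2.9025975971222233 659
10.025 [ 0.52247515 -0.06996153] 0.07582749118451988 -2.61421654065834 612
10.175 [ 0.53639407 -0.08579476] 0.07469006979129396 -2.3335770473674358 575
10.325 [ 0.55390802 -0.09695632] 0.07353644434064203 -2.052857626022376 548
```

The top coasts at about 1.89 rad/s with the owl still at radius 75 mm. Now the following loop.

```bash
cat > follow.py <<'E'
from h import *
import json
M=np.array(json.load(open('M.json'))); t=list(M[:,0]); th=list(np.unwrap(np.arctan2(M[:,2]-C[1],M[:,1]-C[0]))); R=.075; AL=.1
def fit(now):
    tt=np.array(t);k=tt>=max(now-2.5,0) if (tt>=now-2.5).sum()>=3 else tt>=tt[-3]
    x=tt[k]-now; y=np.array(th)[k]
    b,a=np.polyfit(x,y+.5*AL*x**2,1); return a,b
def pred(now,dt):
    a,b=fit(now); b=max(b,0); dt=min(dt,b/AL); return a+b*dt-.5*AL*dt*dt,b
T0=.35; still=0
for i in range(90):
    s=r.read_state(); now=s['time_s']; p=np.array(s['eef_pos'])
    a,w=pred(now,T0+.22)
    g=np.array([*(C+R*np.array([np.cos(a),np.sin(a)])),ZF]); D=np.linalg.norm(g-p)
    if D>.002: r.move_straight(g,Q,speed=max(D/T0,.005))
    else: r.hold(.2)
    T0=.25
    s,im,o,_=wrist(); now=s['time_s']
    if o is not None:
        a,w=pred(now,0); m=np.arctan2(*(o-C)[::-1]); m=a+(m-a+np.pi)%(2*np.pi)-np.pi
        e=m-a
        if abs(e)<.6: t.append(now);th.append(m)
        R=.9*R+.1*np.clip(np.hypot(*(o-C)),.068,.09)
        print(f"{now:.2f} w {w:.2f} err_mm {1e3*np.hypot(*(o-s['eef_pos'][:2])):.0f} innov {e:.2f} R {R:.4f}")
    else: print(now,'lost')
    rec=[x for q,x in zip(t,th) if q>now-2]
    still=still+1 if w<.05 and len(rec)>3 and np.ptp(rec)<.03 else 0
    if still>3 or now>62: break
save('w4.png',im); json.dump([t,th],open('M2.json','w'))
E
python3 follow.py
```

```text
10.88 w 1.81 err_mm 6 innov 0.05 R 0.0748
11.32 w 1.82 err_mm 10 innov 0.03 R 0.0747
11.78 w 1.78 err_mm 8 innov 0.03 R 0.0749
12.22 w 1.75 err_mm 14 innov -0.05 R 0.0755
12.68 w 1.70 err_mm 16 innov -0.08 R 0.0760
13.12 w 1.61 err_mm 17 innov -0.07 R 0.0765
13.57 w 1.52 err_mm 12 innov -0.01 R 0.0767
14.03 w 1.45 err_mm 6 innov 0.04 R 0.0765
14.47 w 1.42 err_mm 2 innov 0.06 R 0.0763
14.93 w 1.41 err_mm 2 innov 0.07 R 0.0761
15.38 w 1.41 err_mm 3 innov 0.04 R 0.0759
15.82 w 1.40 err_mm 4 innov 0.03 R 0.0760
16.27 w 1.38 err_mm 9 innov -0.03 R 0.0763
16.73 w 1.32 err_mm 14 innov -0.07 R 0.0768
17.18 w 1.24 err_mm 13 innov -0.06 R 0.0772
17.62 w 1.16 err_mm 11 innov -0.03 R 0.0775
18.07 w 1.08 err_mm 6 innov 0.02 R 0.0777
18.52 w 1.04 err_mm 2 innov 0.04 R 0.0776
18.97 w 1.02 err_mm 3 innov 0.03 R 0.0774
19.41 w 1.00 err_mm 2 innov 0.04 R 0.0771
19.85 w 0.98 err_mm 3 innov 0.04 R 0.0767
20.29 w 0.96 err_mm 4 innov 0.03 R 0.0764
20.73 w 0.94 err_mm 4 innov 0.01 R 0.0762
21.18 w 0.91 err_mm 4 innov 0.01 R 0.0761
21.62 w 0.87 err_mm 4 innov -0.00 R 0.0762
22.07 w 0.83 err_mm 6 innov -0.02
[... 531 characters left out ...]
err_mm 2 innov 0.01 R 0.0782
28.33 w 0.22 err_mm 3 innov 0.01 R 0.0779
28.78 w 0.18 err_mm 2 innov 0.01 R 0.0777
29.23 w 0.14 err_mm 3 innov 0.01 R 0.0774
29.68 w 0.10 err_mm 2 innov 0.01 R 0.0772
30.13 w 0.07 err_mm 2 innov 0.01 R 0.0770
30.58 w 0.03 err_mm 2 innov 0.01 R 0.0768
30.83 w 0.01 err_mm 2 innov 0.01 R 0.0766
31.08 w 0.00 err_mm 2 innov 0.00 R 0.0764
31.33 w 0.00 err_mm 2 innov 0.01 R 0.0763
31.58 w 0.00 err_mm 3 innov 0.02 R 0.0762
31.83 w 0.00 err_mm 2 innov 0.02 R 0.0760
32.08 w 0.00 err_mm 2 innov 0.04 R 0.0759
32.33 w 0.00 err_mm 2 innov 0.04 R 0.0758
32.58 w 0.00 err_mm 2 innov 0.05 R 0.0757
33.03 w 0.00 err_mm 3 innov 0.08 R 0.0756
33.28 w 0.00 err_mm 3 innov 0.07 R 0.0755
```

Run:
```python
from h import *
for k in range(3):
    s,im,o,w=wrist(); print(s['time_s'],o,s['eef_pos'],w[:,2].max(),s['contact_force']); r.hold(.8)
a,_=optics.get_image('scene'); save('fin.png',np.hstack([im[::2,::2],a[140:380,180:500]]))
```

```text
33.3333 [ 0.5769873  -0.10553519] [ 0.57388238 -0.10620931  0.20999232] 0.14515044400909655 [-0.55011877  0.09647041 -0.74191793]
34.1833 [ 0.57693748 -0.10543918] [ 0.57389832 -0.10619401  0.20999706] 0.14575775600646454 [ 0.28344696 -0.56928351  0.79899702]
35.0333 [ 0.5770602  -0.10553393] [ 0.57387391 -0.10620147  0.210004  ] 0.1458643789535764 [-0.48674836  1.07128131 -0.50361219]
```

View pics/fin.png

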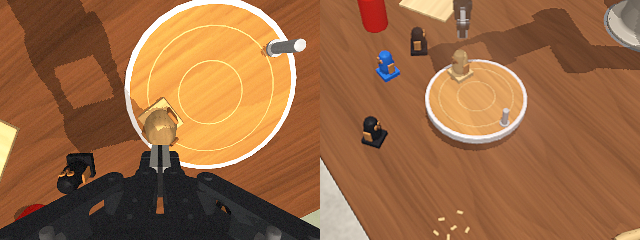

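The turntable is at rest and the owl stands upright at (160,125) in the left half, with the fingertips above it.

```bash
python3 -c "
from h import *
print(r.finish_job())"
```

```text
the job is handed in; nothing more can be done
None
```

I pushed the peg once, anticlockwise, with the closed fingers. The top then coasted freely at about 1.9 rad/s (one turn in about 3.3 s). From 10.9 s to about 31 s the gripper followed the owl, guided by the wrist camera.

- **Following:** the TCP was 1–17 mm from the owl horizontally whenever a wrist picture was taken, and about 65 mm above its head. I have no readings between pictures. I took about 46 of them while the top turned, at about 0.45 s intervals.
- **At the end:** the owl's measured position changed by no more than 0.2 mm over the last 1.7 s. It was upright on the top, with the TCP about 3 mm from it. Force readings were at noise level, about 1 N.
- **Disagreement:** the loop's angle fit drifted up to 0.08 rad from the measured angle once the top had stopped. That comes from the fit assuming it was still slowing down; the measured positions were steady.
- **Not checked:** I did not measure the gouges, tumbler or board again. The arm stayed clear of them, and the red bottle and the corner of the board that show in the final picture look undisturbed. The gouges are outside that picture.

I handed the job in shortly after 35 s on the robot's clock; it reported no verdict.

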